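Nest the beakers and hold the set over the mirror

TASK

Nest the three enamelled beakers standing upright on the shelf, the red one inside the white one and the white one inside the blue one, each fully down, and let go. Then grip the blue beaker by its outside, lift the whole set clear and hold it still and level, its underside centred about 8 cm above the inspection mirror, so that its base can be checked for chips; finish while still holding it there. Touch neither the mirror nor its stand, and leave the other gear where it lies.

Things in the scene. Friction and masses are not known exactly. Their poses are not given: they have to be found in the camera images.
- large_mid (a point): Large blue enamelled beaker with a dark rim, straight-sided, open at the top, no handle: outer diameter 64 mm, height 60 mm, wall 2.5 mm, inside floor 4 mm above its underside. The point is on its axis, half-way up (30 mm above its underside); z is up along its axis. Mass about 170 g. With the others nested in it, the red rim stands about 80 mm above the blue underside, so leave room for it between the fingers under the gripper's body.
- medium_mid (a point): Middle-sized white enamelled beaker with a dark rim, straight-sided, open at the top, no handle: outer diameter 48 mm, height 68 mm, wall 2.5 mm, inside floor 4 mm above its underside. The point is on its axis, half-way up (34 mm above its underside); z is up along its axis. Mass about 110 g. Fully down inside the blue one, its rim stands 12 mm above the blue rim.
- small_mid (a point): Small slender red enamelled beaker with a dark rim, straight-sided, open at the top, no handle: outer diameter 34 mm, height 72 mm, wall 2.5 mm, inside floor 4 mm above its underside. The point is on its axis, half-way up (36 mm above its underside); z is up along its axis. Mass about 70 g. Fully down inside the white one, its rim stands 8 mm above the white rim.
- mirror_face (a point): Inspection mirror: a round mirror 56 mm across in a black mount, tipped about 26 degrees, on a threaded post with a knurled brass knob over a grey foot (66 x 56 x 18 mm). It is fixed to the shelf, anywhere among the beakers. The point is the centre of the mirror's face, 80 mm above the shelf; the mount's upper edge is 93 mm above the shelf. z of this point's frame is vertical.
- belay_mid (a point): Battered steel belay device, about 85 x 30 x 30 mm, loose; leave alone. Point at its middle.
- cap_a_mid (a point): Orange plastic ice-screw cap, 28 mm across, 42 mm tall, loose; leave alone. Point half-way up.
- cap_b_mid (a point): Second, like orange ice-screw cap, loose; leave alone. Point half-way up.
- tester_mid (a point): Nickel gate spring tester with a round white dial and a small T-post, 50 x 100 x 46 mm, loose; leave alone. Point at the middle of its body, 11 mm up.
- nuttool_mid (a point): Pewter-grey flat aluminium nut tool, about 180 mm long, 5 mm thick, loose; leave alone. Point near its middle.
- carabiner_mid (a point): Green carabiner, about 55 x 110 x 11 mm, lying flat, loose; leave alone. Point at the middle of its loop.
There are look-alikes about, which are no part of the job. Of the things that look like the part that bears small_mid, the smaller one is meant.

How it is judged:
By the outcome, as a careful person would: the job done as asked, in the order asked, and still so for the second after the job is handed in, while the arm keeps its last pose, push and grip.
It also fails if it takes over 72 s, if anything falls off the work surface, if the arm or the gripper's body presses on something with over 40 N, if the wrist force passes 120 N, or if a joint passes its speed limit or range.

ROBOT

A 6-joint arm with a two-finger parallel gripper is mounted at the origin on the work surface. World frame = base frame: x ahead of the robot, y to its left, z up, the work surface at z = 0. Lengths are in m, angles in rad, forces in N, time in s.
With the tool pointing down it reaches from about 0.275 to 0.725 m from the base axis. Payload 5.6 kg.
Tool frame: the origin (TCP) lies midway between the tips of the shut fingers; the grasp point (between the pads) lies 19 mm behind it; z points along the fingers, y is the line along which they close (so a half turn about z gives the same grasp; the last joint's range is limited). The gripper opens to 85 mm and grips with 20 to 120 N. Pads are 22 mm wide; open, the fingers measure 114 mm over their backs; the gripper's body (76 mm by 85 mm) begins 54 mm behind the grasp point. The pads swing forward as they close: fully open they stand 13 mm farther back than shut.
Start: joints at [-0.871, 0.255, 0.108, 0, -1.424, -0.285], TCP at [0.222, -0.503, 0.231] pointing down, gripper open.
Joint ranges: [-2.95, 2.95], [-1.21, 1.97], [-1.09, 1.5], [-2.87, 1.71], [-2.94, -0.07], [-3.05, 3.05]. Speed limits (rad/s): [2.57, 2.57, 3.14, 3.14, 3.14, 3.14].

INTERFACE

Orientations are given as a unit quaternion [w, x, y, z].
In Python, from rig import get_state, read_camera, camera_info, hand_in gives the robot as it stands. The module is installed in compiled form; this text tells all that it offers.
- The arm moves only by the shell command python3 -m inch 'ROWS' [FORCE]. ROWS is JSON, one flat list of numbers, 7 for each row, row after row: the turn, a rotation vector about the tool's x, y, z in rad, then the shift along the tool's x, y, z in m, then the opening, from 0 (shut) to 1 (fully open). In form: [rx, ry, rz, x, y, z, gripper, rx, ry, rz, x, y, z, gripper, ...]. A call has 1 to 12 rows; each row is the pose to reach, as a shift and turn from the pose commanded when the call began, along the tool's axes at that moment; what a row does not reach only later rows make up. A row lasts 1/10 s, in which the tool goes at most 50 mm and 8.59 degrees, less where a joint would pass 70% of its speed; a pose out of reach is approached as far as the arm can. A call with a gripper value outside its range is refused whole. The fingers move at their own pace and stop on an object; FORCE is the grip in N (left out, the last holds). Time passes only in rows, so rows that repeat a pose let the fingers close. It gives the time, the measured TCP pose, the force, the opening and the grip force at its end, in the units of the state.
- get_state(): the state, without advancing time (a new reading comes with each control period).
- read_camera(name): name is "scene" or "top"; returns (picture, depth): 420x560x3 uint8, red, green, blue; 420x560 float32, m along the optical axis (not along the pixel's ray), 0 where there is no reading.
- camera_info(name): a dict with "camera_matrix" (3x3 intrinsics, pixels), "R" (3x3) and "t" (3): a world point X has camera coordinates R X + t. Camera axes: x right, y down, z forward; pixel columns grow to the right and rows downward; lengths in m; the calibration is good to about 2 mm. A picture is of the moment at which its call begins. camera_info takes no time and is no camera call.
- hand_in(): hands the job in; it is judged then, once.
The state is a dict: "clock": time; "qpos": joint angles; "qd": joint speeds; "joint_efforts": joint torques, N m; "ee_pos": TCP position; "orientation": TCP orientation; "wrist_force": force on the tool from outside, world axes, zero at the start; "wrist_torque": the same for the moment, N m; "width": opening from 0.0 (shut) to 1.0 (fully open); "finger_force": force on a finger pad.
Only numpy, scipy, OpenCV 4.12 (cv2) and the standard library are available. Lean on these libraries where they do the work, as an engineer would, in place of code of your own. Each camera call takes 0.05 s, during which the arm holds its last target. There are 200 camera calls.

## Working session

There is one attempt and no reset: what is moved stays moved. The work goes in short steps, Python scripts to look and compute and a shell command to move; the robot and the scene stay as the last step left them, time stands still between calls to the robot, and variables do not carry over. Pictures are saved under pics/ and viewed, at most 10 in all, crops included, and the job is handed in when it is done.

```bash
mkdir -p pics
cat > h.py <<'E'
import numpy as np, cv2
from rig import *
def grab(n):
    im,d=read_camera(n); return im,d,camera_info(n)
def world(ci,u,v,z):
    K=np.array(ci["camera_matrix"]);R=np.array(ci["R"]);t=np.array(ci["t"])
    return R.T@(np.linalg.inv(K)@[u,v,1]*z-t)
def cloud(d,ci):
    K=np.array(ci["camera_matrix"]);R=np.array(ci["R"]);t=np.array(ci["t"])
    v,u=np.indices(d.shape); P=np.stack([(u-K[0,2])/K[0,0]*d,(v-K[1,2])/K[1,1]*d,d],-1)
    return (P-t)@R
def proj(ci,X):
    p=np.array(ci["camera_matrix"])@(np.array(ci["R"])@X+np.array(ci["t"])); return p[:2]/p[2]
E
python3 - <<'E'
from h import *
for n in("top","scene"):
    im,d,ci=grab(n); cv2.imwrite(f"pics/{n}0.png",cv2.resize(im[...,::-1],(800,600))); np.savez(f"{n}0.npz",im=im,d=d)
    R=np.array(ci["R"]);print(n,-R.T@np.array(ci["t"]),R[2],(d>0).mean())
print(get_state())
E
```

```text
top [0.48446087 0.03638823 1.09628619] [ 0.08587211 -0.02197941 -0.9960637 ] 0.9960586734693877
scene [ 1.33094086 -0.37265612  0.7500788 ] [-0.70215449  0.34621761 -0.6221836 ] 0.9961139455782313
{'clock': 0.1, 'qpos': array([-8.71403509e-01,  2.55688139e-01,  1.07157339e-01, -4.66816032e-04,
       -1.42394942e+00, -2.84608323e-01]), 'qd': array([ 3.32106243e-04,  3.38575076e-05,  3.45060626e-03,  2.37680218e-03,
        1.59992077e-03, -9.49290734e-04]), 'joint_efforts': array([-3.91857422e-03, -3.87604058e+01,  2.38471681e+01,  5.37799895e+00,
       -3.85665160e-03, -2.27669216e-05]), 'ee_pos': array([ 0.2215284 , -0.50291583,  0.23048855]), 'orientation': array([-1.94244218e-04, -2.05875042e-01,  9.78577899e-01,  8.51143804e-04]), 'wrist_force': array([-0.03823989,  0.4051567 ,  0.19776406]), 'wrist_torque': array([-0.00153682,  0.01848652, -0.00697858]), 'finger_force': 0.0, 'width': 1.0012462438568557}
```

View pics/top0.png

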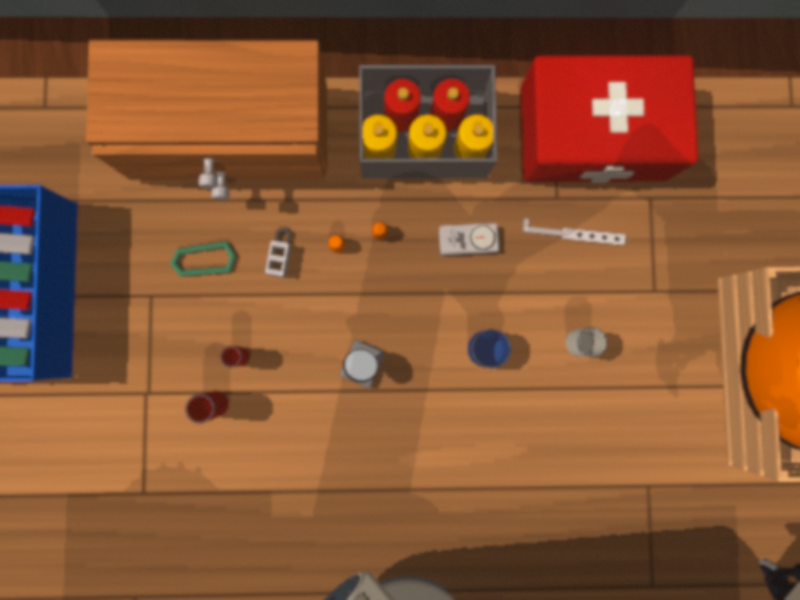

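View pics/scene0.png

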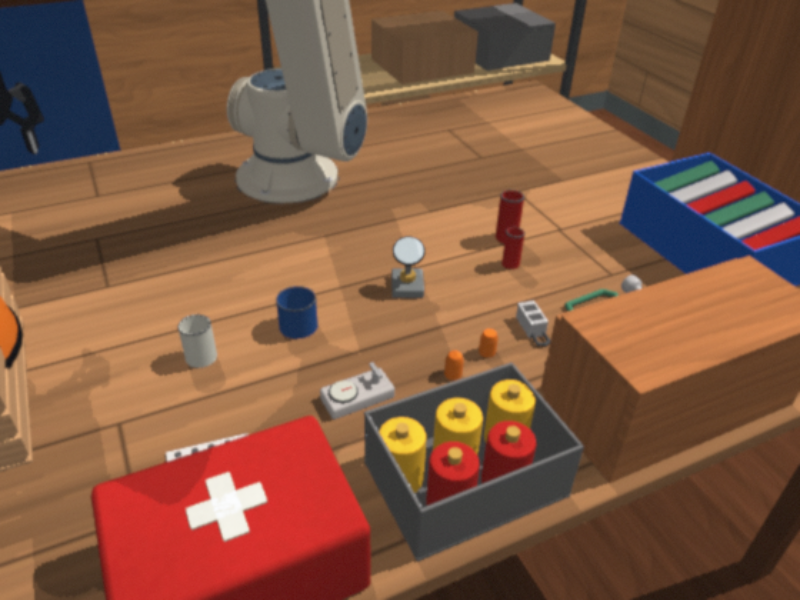

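The top view (800x600 pixels) shows blue at (490,348), white at (586,342), the mirror at (361,364), a small red beaker at (235,356) and a larger red one at (207,405). The two reds are the look-alikes. The one at (235,356) appears shorter and thinner, so it fits. Next I'll measure all of them and take an enlarged crop of the reds.

Run:
```python
from h import *
for n in("top","scene"):
    f=np.load(f"{n}0.npz");im,d=f["im"],f["d"];ci=camera_info(n);P=cloud(d,ci)
    if n=="top":
        cv2.imwrite("pics/reds.png",cv2.resize(im[225:310,110:200,::-1],(635,600),interpolation=2))
        c0={k:P[int(v*.7),int(u*.7)] for k,(u,v) in dict(small=(235,356),big=(207,405),mirror=(361,364),blue=(490,348),white=(586,342)).items()}
    for k,c in c0.items():
        near=(np.hypot(P[...,0]-c[0],P[...,1]-c[1])<.07)&(P[...,2]>.02)&(d>0)
        nl,L=cv2.connectedComponents(near.astype(np.uint8)); 
        for i in range(1,nl):
            Q=P[L==i]
            if len(Q)<40: continue
            zt=np.percentile(Q[:,2],98); T=Q[Q[:,2]>zt-.008][:,:2].astype(np.float32)
            (cx,cy),r=cv2.minEnclosingCircle(T)
            print(n,k,len(Q),"ztop %.3f"%zt,"c %.4f %.4f d %.1fmm"%(cx,cy,2000*r),"med",np.median(Q,0).round(3))
```

```text
top small 180 ztop 0.075 c 0.4817 0.2775 d 33.7mm med [0.482 0.28  0.057]
top small 78 ztop 0.097 c 0.4192 0.3107 d 26.5mm med [0.421 0.307 0.071]
top big 426 ztop 0.098 c 0.4029 0.3185 d 46.4mm med [0.402 0.319 0.072]
top mirror 454 ztop 0.091 c 0.4624 0.0718 d 49.3mm med [0.465 0.071 0.081]
top blue 232 ztop 0.063 c 0.4898 -0.1406 d 64.5mm med [ 0.489 -0.15   0.053]
top white 302 ztop 0.070 c 0.4991 -0.3024 d 48.5mm med [ 0.499 -0.307  0.052]
scene small 517 ztop 0.096 c 0.4216 0.3097 d 33.5mm med [0.473 0.287 0.059]
scene big 458 ztop 0.097 c 0.4061 0.3180 d 51.4mm med [0.416 0.309 0.073]
scene mirror 475 ztop 0.090 c 0.4630 0.0729 d 50.6mm med [0.471 0.068 0.077]
scene blue 722 ztop 0.061 c 0.4913 -0.1400 d 68.6mm med [ 0.501 -0.142  0.043]
scene white 639 ztop 0.069 c 0.5004 -0.3039 d 52.6mm med [ 0.514 -0.303  0.05 ]
```

View pics/reds.png

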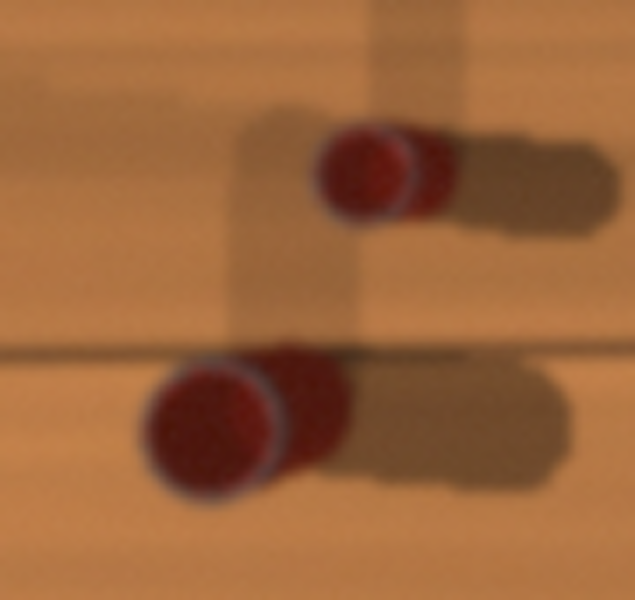

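The crop shows the small red rim at (365,175), about 34 mm across and 73 mm high. The larger red at (212,430) measures 46 mm by 97 mm, so it is the look-alike. The point I want is small = (0.482, 0.278). First I'll fetch the white beaker.

```bash
cat >> h.py <<'E'
from scipy.spatial.transform import Rotation as Ro
def delta(*X):
    s=get_state();q=s["orientation"];R=Ro.from_quat([*q[1:],q[0]])
    print("t",round(s["clock"],2),"tcp",s["ee_pos"].round(4),"F",s["wrist_force"].round(1),"w",round(s["width"],3),"axes x,y",R.as_matrix()[:,0].round(3),R.as_matrix()[:,1].round(3),"tilt",R.as_matrix()[:,2].round(4))
    for x in X: print("shift",R.inv().apply(np.array(x)-s["ee_pos"]).round(4))
E
python3 - <<'E'
from h import *
delta((.4997,-.3031,.16),(.4997,-.3031,.056))
E
```

```text
t 0.1 tcp [ 0.2215 -0.5029  0.2305] F [-0.   0.4  0.2] w 1.001 axes x,y [-0.915 -0.403  0.   ] [-0.403  0.915  0.002] tilt [-7.0e-04  1.6e-03 -1.0e+00]
shift [-0.3351  0.0707  0.0706]
shift [-0.3351  0.0705  0.1746]
```

```bash
python3 -m inch '[0,0,0,-0.03,0.006,0.006,1, 0,0,0,-0.075,0.016,0.016,1, 0,0,0,-0.12,0.026,0.026,1, 0,0,0,-0.165,0.035,0.035,1, 0,0,0,-0.21,0.045,0.045,1, 0,0,0,-0.255,0.055,0.055,1, 0,0,0,-0.295,0.063,0.063,1, 0,0,0,-0.325,0.069,0.070,1, 0,0,0,-0.335,0.0707,0.0706,1, 0,0,0,-0.335,0.0707,0.0706,1, 0,0,0,-0.335,0.0707,0.0706,1]' 30
python3 - <<'E'
from h import *
delta((.4997,-.3031,.044))
im,d,ci=grab("scene")
u,v=proj(ci,np.array([.5,-.303,.1])).astype(int);print(u,v)
cv2.imwrite("pics/w1.png",cv2.resize(im[max(0,v-80):v+80,max(0,u-107):u+107,::-1],(800,600)))
E
```

```text
clock: 1.2
ee_pos: [0.4992, -0.3041, 0.1608]
orientation: [-0.0, -0.206, 0.979, -0.0]
wrist_force: [0.1, -1.2, 0.6]
width: 1.001
finger_force: 0.0
t 1.2 tcp [ 0.4992 -0.3041  0.1608] F [ 0.1 -1.2  0.6] w 1.001 axes x,y [-0.915 -0.403  0.   ] [-0.403  0.915  0.   ] tilt [-4.e-04 -1.e-04 -1.e+00]
shift [-0.0009  0.0007  0.1168]
133 215
```

View pics/w1.png

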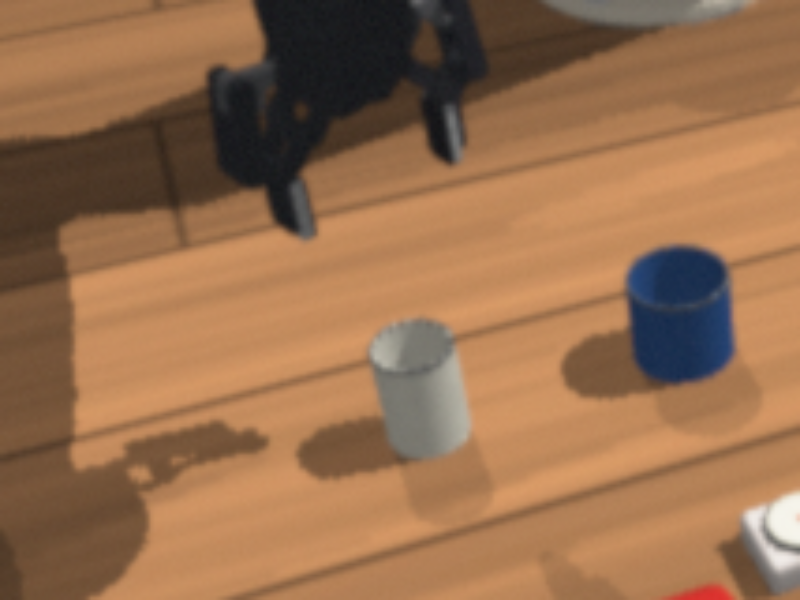

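The fingers are open above the white beaker, whose rim is at crop pixel (412,345), and the pads reach down to the tips. Now I'll descend and grip.

```bash
python3 -m inch '[0,0,0,-0.0009,0.0007,0.03,1, 0,0,0,-0.0009,0.0007,0.065,1, 0,0,0,-0.0009,0.0007,0.095,1, 0,0,0,-0.0009,0.0007,0.112,1, 0,0,0,-0.0009,0.0007,0.117,1, 0,0,0,-0.0009,0.0007,0.117,0.75, 0,0,0,-0.0009,0.0007,0.117,0.6, 0,0,0,-0.0009,0.0007,0.117,0.5, 0,0,0,-0.0009,0.0007,0.117,0.4, 0,0,0,-0.0009,0.0007,0.117,0.4, 0,0,0,-0.0009,0.0007,0.117,0.4,0,0,0,-0.0009,0.0007,0.117,0.4]' 30
python3 -m inch '[0,0,0,0,0,0,0.3, 0,0,0,0,0,-0.01,0.3, 0,0,0,0,0,-0.03,0.3, 0,0,0,0,0,-0.06,0.3, 0,0,0,0,0,-0.09,0.3, 0,0,0,0,0,-0.11,0.3, 0,0,0,0,0,-0.11,0.3, 0,0,0,0,0,-0.11,0.3]'
python3 - <<'E'
from h import *
delta((.4905,-.1403,.16))
for n in("top","scene"):
    im,d,ci=grab(n);np.savez(f"{n}1.npz",im=im,d=d)
    if n=="scene":
        u,v=proj(ci,np.array([.5,-.303,.14])).astype(int)
        cv2.imwrite("pics/w2.png",cv2.resize(im[max(0,v-80):v+80,max(0,u-107):u+107,::-1],(800,600)))
E
```

```text
clock: 2.45
ee_pos: [0.5012, -0.3031, 0.0455]
orientation: [0.001, -0.206, 0.979, -0.001]
wrist_force: [-1.6, 0.9, 6.5]
width: 0.549
finger_force: 30.8
clock: 3.25
ee_pos: [0.5002, -0.3023, 0.1537]
orientation: [0.0, -0.206, 0.979, 0.0]
wrist_force: [0.4, 0.1, -1.7]
width: 0.55
finger_force: 31.3
t 3.25 tcp [ 0.5002 -0.3023  0.1537] F [ 0.4  0.1 -1.7] w 0.55 axes x,y [-0.915 -0.403 -0.001] [-0.403  0.915  0.   ] tilt [ 5.e-04  6.e-04 -1.e+00]
shift [-0.0564  0.1522 -0.0062]
```

View pics/w2.png

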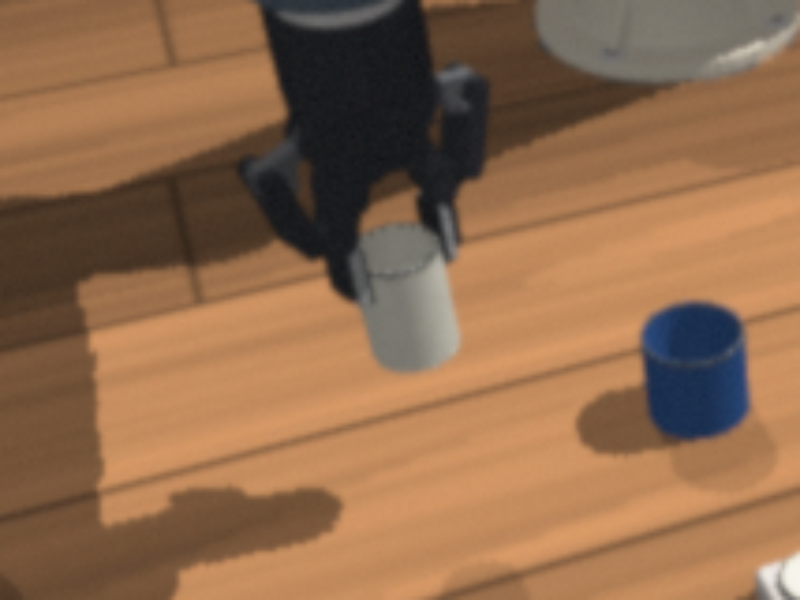

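The white beaker is gripped near its rim at crop pixel (400,250) and hangs upright. The blue rim is at (694,335). I'll move it above the blue one and check the alignment there.

```bash
python3 -m inch '[0,0,0,-0.010,0.026,-0.006,0.3, 0,0,0,-0.022,0.06,-0.006,0.3, 0,0,0,-0.034,0.093,-0.006,0.3, 0,0,0,-0.046,0.125,-0.006,0.3, 0,0,0,-0.054,0.147,-0.003,0.3, 0,0,0,-0.0576,0.152,0.005,0.3, 0,0,0,-0.0576,0.152,0.017,0.3, 0,0,0,-0.0576,0.152,0.027,0.3, 0,0,0,-0.0576,0.152,0.027,0.3, 0,0,0,-0.0576,0.152,0.027,0.3]'
cat > chk.py <<'E'
import sys
from h import *
# axis estimate of upright cylinder from silhouette: per-row midpoint of a colour mask -> pixel; depth front + r
def rays(ci,u,v,z):
    R=np.array(ci["R"]);t=np.array(ci["t"]);o=-R.T@t;dr=R.T@(np.linalg.inv(np.array(ci["camera_matrix"]))@[u,v,1]);return (o+dr*(z-o[2])/dr[2]).round(4)
delta()
for n in("scene","top"):
    im,d,ci=grab(n);P=cloud(d,ci);np.savez(f"{n}_c.npz",im=im,d=d)
    for name,(zl,zh),r,c in eval(sys.argv[1]):
        m=(np.hypot(P[...,0]-c[0],P[...,1]-c[1])<r+.006)&(P[...,2]>zl)&(P[...,2]<zh)&(d>0)
        hsv=cv2.cvtColor(im,cv2.COLOR_RGB2HSV)
        h,s,v=hsv[...,0],hsv[...,1],hsv[...,2]
        col=dict(white=(s<90)&(v>90),blue=(h>100)&(h<130)&(s>90),red=((h<8)|(h>170))&(s>120))[name]
        Q=P[m&col]
        if len(Q)<15: print(n,name,"few",len(Q));continue
        from scipy.optimize import least_squares
        f=least_squares(lambda p:np.hypot(Q[:,0]-p[0],Q[:,1]-p[1])-r,c,loss="soft_l1",f_scale=.001)
        print(n,name,len(Q),"axis",f.x.round(4),"rms mm",(1000*np.sqrt(np.mean(f.fun**2))).round(2),"z",np.percentile(Q[:,2],[2,98]).round(4))
E
python3 chk.py '[("white",(.08,.14),.024,(.4905,-.1403)),("blue",(.01,.055),.032,(.4905,-.1403))]'
```

```text
clock: 4.35
ee_pos: [0.4915, -0.1412, 0.1261]
orientation: [-0.001, -0.205, 0.979, -0.0]
wrist_force: [-0.0, -0.5, -1.1]
width: 0.549
finger_force: 31.4
t 4.35 tcp [ 0.4915 -0.1412  0.1261] F [-0.  -0.5 -1.1] w 0.549 axes x,y [-0.916 -0.402  0.001] [-0.402  0.916  0.   ] tilt [-1.4e-03 -4.0e-04 -1.0e+00]
scene white 522 axis [ 0.4904 -0.1413] rms mm 1.93 z [0.0835 0.1392]
scene blue 585 axis [ 0.4914 -0.1406] rms mm 2.03 z [0.0109 0.0535]
top white few 0
top blue few 0
```

```bash
python3 -m inch '[0,0,0,-0.001,0,0.01,0.3, 0,0,0,-0.001,0,0.025,0.3, 0,0,0,-0.001,0,0.04,0.3, 0,0,0,-0.001,0,0.052,0.3, 0,0,0,-0.001,0,0.061,0.3, 0,0,0,-0.001,0,0.066,0.3, 0,0,0,-0.001,0,0.066,0.3]'
python3 -m inch '[0,0,0,0,0,0,0.6, 0,0,0,0,0,0,0.65, 0,0,0,0,0,0,0.7, 0,0,0,0,0,0,0.8, 0,0,0,0,0,0,1, 0,0,0,0,0,0,1, 0,0,0,0,0,-0.01,1, 0,0,0,0,0,-0.04,1, 0,0,0,0,0,-0.085,1, 0,0,0,0,0,-0.115,1,0,0,0,0,0,-0.12,1,0,0,0,0,0,-0.12,1]'
python3 chk.py '[("white",(.06,.09),.024,(.491,-.1403)),("blue",(.01,.055),.032,(.491,-.1403))]'
python3 -c "
from h import *
delta((.4817,.2775,.18))"
```

```text
clock: 5.15
ee_pos: [0.4924, -0.1399, 0.0601]
orientation: [-0.001, -0.206, 0.979, 0.0]
wrist_force: [-0.3, -0.6, -1.2]
width: 0.553
finger_force: 31.4
clock: 6.35
ee_pos: [0.4933, -0.1399, 0.1823]
orientation: [0.002, -0.206, 0.979, -0.0]
wrist_force: [-0.4, -0.2, 0.2]
width: 1.0
finger_force: 0.0
t 6.35 tcp [ 0.4933 -0.1399  0.1823] F [-0.4 -0.2  0.2] w 1.0 axes x,y [-0.915 -0.403 -0.003] [-0.403  0.915 -0.001] tilt [ 3.2e-03  1.0e-04 -1.0e+00]
scene white 208 axis [ 0.4927 -0.1395] rms mm 2.21 z [0.0603 0.0741]
scene blue 395 axis [ 0.4906 -0.1404] rms mm 1.46 z [0.0106 0.0543]
top white few 0
top blue few 0
t 6.45 tcp [ 0.492  -0.1397  0.1799] F [-0.8 -0.2  0. ] w 0.997 axes x,y [-0.915 -0.403  0.001] [-0.403  0.915  0.001] tilt [-1.6e-03  5.0e-04 -1.0e+00]
shift [-1.586e-01  3.861e-01  1.000e-04]
```

The white rim is at z≈0.073 (0.072 expected), so it is fully down. Next is the red one.

```bash
python3 -m inch '[0,0,0,-0.008,0.02,0,1, 0,0,0,-0.024,0.058,0,1, 0,0,0,-0.041,0.1,0,1, 0,0,0,-0.058,0.142,0,1, 0,0,0,-0.075,0.183,0,1, 0,0,0,-0.092,0.224,0,1, 0,0,0,-0.109,0.265,0,1, 0,0,0,-0.126,0.306,0,1, 0,0,0,-0.142,0.345,0,1, 0,0,0,-0.154,0.374,0,1, 0,0,0,-0.1586,0.386,0,1, 0,0,0,-0.1586,0.386,0,1]'
python3 chk.py '[("red",(.005,.068),.017,(.4825,.2777))]'
python3 -c "
from h import *
delta((.4817,.2775,.048))"
```

```text
clock: 7.65
ee_pos: [0.4815, 0.2781, 0.1789]
orientation: [-0.001, -0.207, 0.978, -0.001]
wrist_force: [-0.1, -0.2, -0.7]
width: 1.0
finger_force: 0.0
t 7.65 tcp [0.4815 0.2781 0.1789] F [-0.1 -0.2 -0.7] w 1.0 axes x,y [-0.914 -0.405  0.003] [-0.405  0.914 -0.001] tilt [-0.0024 -0.0021 -1.    ]
scene red 285 axis [0.4827 0.2776] rms mm 1.89 z [0.0072 0.0673]
top red 94 axis [0.4841 0.2768] rms mm 2.83 z [0.0055 0.0664]
t 7.75 tcp [0.4819 0.2764 0.1798] F [ 0.2  0.5 -0.6] w 0.996 axes x,y [-0.915 -0.403  0.002] [-0.403  0.915 -0.001] tilt [-0.0015 -0.0015 -1.    ]
shift [-0.0005  0.0012  0.1318]
```

```bash
python3 -m inch '[0,0,0,-0.0006,0.0005,0.03,1, 0,0,0,-0.0006,0.0005,0.07,1, 0,0,0,-0.0006,0.0005,0.105,1, 0,0,0,-0.0006,0.0005,0.123,1, 0,0,0,-0.0006,0.0005,0.129,0.8, 0,0,0,-0.0006,0.0005,0.129,0.6, 0,0,0,-0.0006,0.0005,0.129,0.5, 0,0,0,-0.0006,0.0005,0.129,0.4, 0,0,0,-0.0006,0.0005,0.129,0.3, 0,0,0,-0.0006,0.0005,0.129,0.25, 0,0,0,-0.0006,0.0005,0.129,0.2,0,0,0,-0.0006,0.0005,0.129,0.2]' 25
python3 -m inch '[0,0,0,0,0,0,0.2, 0,0,0,0,0,0,0.2, 0,0,0,0,0,-0.01,0.2, 0,0,0,0,0,-0.03,0.2, 0,0,0,0,0,-0.06,0.2, 0,0,0,0,0,-0.1,0.2, 0,0,0,0,0,-0.14,0.2, 0,0,0,0,0,-0.165,0.2, 0,0,0,0,0,-0.17,0.2,0,0,0,0,0,-0.17,0.2]'
python3 - <<'E'
from h import *
delta((.492,-.140,.22))
im,d,ci=grab("scene")
u,v=proj(ci,np.array([.482,.278,.18])).astype(int)
cv2.imwrite("pics/r2.png",cv2.resize(im[max(0,v-60):v+100,max(0,u-107):u+107,::-1],(800,600)))
E
```

```text
clock: 8.95
ee_pos: [0.4836, 0.2785, 0.0533]
orientation: [0.001, -0.206, 0.979, 0.0]
wrist_force: [-0.2, -0.7, 6.8]
width: 0.383
finger_force: 25.2
clock: 9.95
ee_pos: [0.4826, 0.2783, 0.2226]
orientation: [0.001, -0.206, 0.979, 0.001]
wrist_force: [0.6, -0.1, -1.7]
width: 0.378
finger_force: 25.0
t 9.95 tcp [0.4826 0.2783 0.2226] F [ 0.6 -0.1 -1.7] w 0.378 axes x,y [-0.915 -0.403 -0.002] [-0.403  0.915  0.001] tilt [ 9.0e-04  1.7e-03 -1.0e+00]
shift [ 0.16   -0.3866  0.0019]
```

View pics/r2.png

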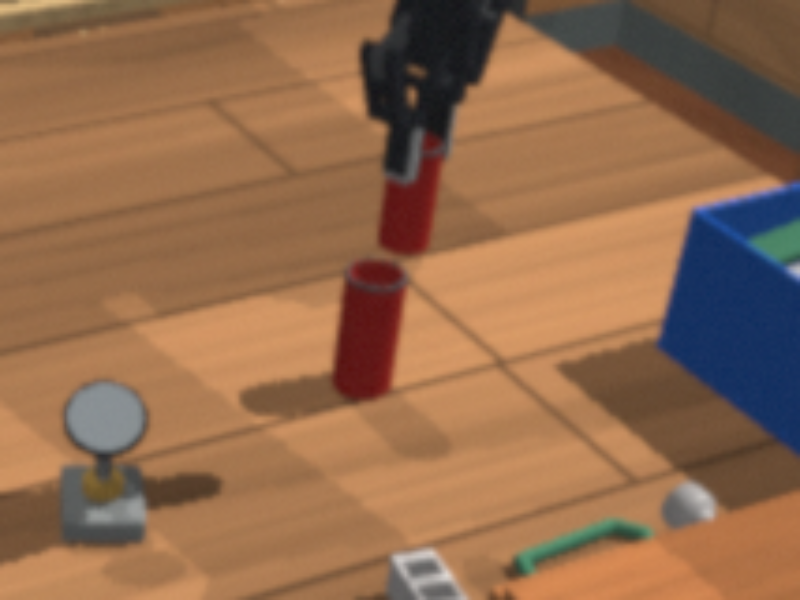

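The small red is held upright at crop pixel (408,200), and the larger red still stands at (370,330). I'll carry it over the white one.

```bash
python3 -m inch '[0,0,0,0.008,-0.02,0,0.2, 0,0,0,0.024,-0.058,0,0.2, 0,0,0,0.041,-0.1,0,0.2, 0,0,0,0.058,-0.142,0,0.2, 0,0,0,0.075,-0.183,0,0.2, 0,0,0,0.092,-0.224,0,0.2, 0,0,0,0.109,-0.265,0,0.2, 0,0,0,0.126,-0.306,0,0.2, 0,0,0,0.142,-0.345,0,0.2, 0,0,0,0.154,-0.374,0,0.2, 0,0,0,0.16,-0.3866,0.01,0.2, 0,0,0,0.16,-0.3866,0.03,0.2]'
python3 -m inch '[0,0,0,0,0,0.015,0.2, 0,0,0,0,0,0.03,0.2, 0,0,0,0,0,0.04,0.2, 0,0,0,0,0,0.04,0.2, 0,0,0,0,0,0.04,0.2]'
python3 chk.py '[("red",(.09,.16),.017,(.4915,-.140)),("white",(.0615,.09),.024,(.4915,-.1403)),("blue",(.01,.055),.032,(.4915,-.1403))]'
python3 - <<'E'
from h import *
im=np.load("scene_c.npz")["im"];ci=camera_info("scene")
u,v=proj(ci,np.array([.491,-.14,.1])).astype(int)
cv2.imwrite("pics/r3.png",cv2.resize(im[v-50:v+50,u-67:u+67,::-1],(800,600),interpolation=2))
E
```

```text
clock: 11.2
ee_pos: [0.4916, -0.1423, 0.191]
orientation: [0.0, -0.205, 0.979, -0.0]
wrist_force: [-0.3, 0.5, -2.4]
width: 0.381
finger_force: 25.1
clock: 11.7
ee_pos: [0.4919, -0.1403, 0.1517]
orientation: [-0.0, -0.206, 0.979, -0.0]
wrist_force: [0.0, 0.2, -0.3]
width: 0.377
finger_force: 25.1
t 11.7 tcp [ 0.4919 -0.1403  0.1517] F [ 0.   0.2 -0.3] w 0.377 axes x,y [-0.915 -0.403  0.   ] [-0.403  0.915 -0.   ] tilt [-4.e-04 -3.e-04 -1.e+00]
scene red 323 axis [ 0.4906 -0.1407] rms mm 1.42 z [0.1019 0.1586]
scene white 176 axis [ 0.4927 -0.1397] rms mm 2.16 z [0.0619 0.0743]
scene blue 386 axis [ 0.4907 -0.1404] rms mm 1.42 z [0.0107 0.0536]
top red few 0
top white few 0
top blue few 0
```

View pics/r3.png

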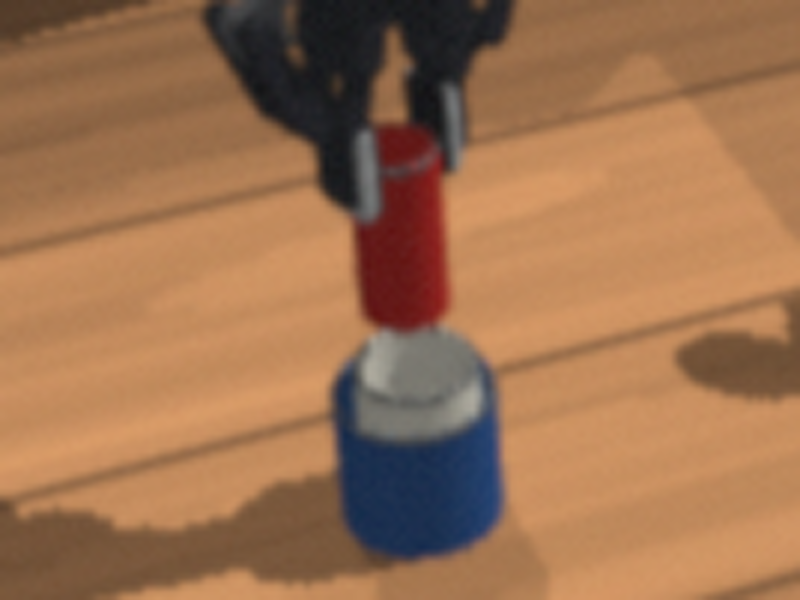

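The red beaker's bottom centre is at crop pixel (405,310) and the white rim's centre is at (421,370), so red looks a few mm to the left. I'll measure the lateral offset from the silhouettes.

```bash
cat > sil.py <<'E'
from h import *
im=np.load("scene_c.npz")["im"];ci=camera_info("scene")
hsv=cv2.cvtColor(im,cv2.COLOR_RGB2HSV).astype(int);h,s,v=hsv[...,0],hsv[...,1],hsv[...,2]
M=dict(red=((h<6)|(h>172))&(s>150),white=(s<90)&(v>90),blue=(h>100)&(h<130)&(s>110))
R=np.array(ci["R"]);rt=R[0]/np.linalg.norm(R[0][:2]);print("right dir",R[0].round(3))
c=np.array([.4915,-.1403])
for k,z,r in(("red",.107,.017),("red",.115,.017),("red",.123,.017),("white",.064,.024),("white",.067,.024),("blue",.02,.032),("blue",.03,.032),("blue",.04,.032)):
    f=np.array([*c,z]);cam=-R.T@np.array(ci["t"]);tw=(cam-f)[:2];tw/=np.linalg.norm(tw)
    u,vv=proj(ci,f); u2,v2=proj(ci,np.array([*(c+tw*r),z]))   # front surface row
    row=M[k][int(round(v2))];x=np.where(row[int(u)-40:int(u)+40])[0]+int(u)-40
    m=(x.min()+x.max())/2; px=proj(ci,f+.001*np.array([*(np.array([-tw[1],tw[0]])),0]))[0]-u
    print(k,z,"edges",x.min(),x.max(),"expected u %.1f mid %.1f"%((u+u2)/2 if 0 else u2,m),"lateral mm %.1f"%((m-u2)/px),"dir",np.round([-tw[1],tw[0]],2))
E
python3 sil.py
```

```text
right dir [0.427 0.904 0.021]
red 0.107 edges 200 211 expected u 205.9 mid 205.5 lateral mm -1.0 dir [0.27 0.96]
red 0.115 edges 199 212 expected u 205.7 mid 205.5 lateral mm -0.4 dir [0.27 0.96]
red 0.123 edges 199 212 expected u 205.4 mid 205.5 lateral mm 0.2 dir [0.27 0.96]
white 0.064 edges 193 221 expected u 207.5 mid 207.0 lateral mm -1.2 dir [0.27 0.96]
white 0.067 edges 198 221 expected u 207.4 mid 209.5 lateral mm 4.7 dir [0.27 0.96]
blue 0.02 edges 197 219 expected u 209.1 mid 208.0 lateral mm -2.5 dir [0.27 0.96]
blue 0.03 edges 196 220 expected u 208.8 mid 208.0 lateral mm -1.8 dir [0.27 0.96]
blue 0.04 edges 196 220 expected u 208.5 mid 208.0 lateral mm -1.1 dir [0.27 0.96]
```

Run:
```python
from h import *
im=np.load("scene_c.npz")["im"].astype(float);ci=camera_info("scene");R=np.array(ci["R"])
c=np.array([.4915,-.1403]);cam=-R.T@np.array(ci["t"])
G=cv2.GaussianBlur(im,(0,0),.6)
for k,zs,r in(("red",(.105,.108,.111,.114),.017),("white",(.0635,.0655,.0675),.024),("blue",(.015,.02,.03,.04,.045),.032)):
    for z in zs:
        tw=(cam[:2]-c);tw/=np.linalg.norm(tw);lat=np.array([-tw[1],tw[0]])
        u,v=proj(ci,np.array([*(c+tw*r),z]));px=(proj(ci,np.array([*(c+lat*.01),z]))-proj(ci,np.array([*c,z])))[0]/10
        xs=np.arange(u-45*.6,u+45*.6,.1).astype(np.float32)
        p=cv2.remap(G.astype(np.float32),xs[None],np.full((1,len(xs)),v,np.float32),cv2.INTER_CUBIC)[0]
        g=np.abs(np.gradient(p,axis=0)).sum(1)
        w=r*1000*px;L=(xs<u-.6*w)&(xs>u-1.5*w);H=(xs>u+.6*w)&(xs<u+1.5*w)
        l=xs[L][g[L].argmax()];h=xs[H][g[H].argmax()]
        print(k,z,"u exp %.1f l %.1f r %.1f mid %.2f width mm %.1f lateral mm %.1f"%(u,l,h,(l+h)/2,(h-l)/px,((l+h)/2-u)/px))
```

```text
red 0.105 u exp 206.0 l 199.0 r 211.0 mid 205.02 width mm 26.5 lateral mm -2.2
red 0.108 u exp 205.9 l 198.0 r 212.0 mid 205.02 width mm 30.9 lateral mm -2.0
red 0.111 u exp 205.8 l 198.0 r 212.0 mid 205.02 width mm 30.8 lateral mm -1.8
red 0.114 u exp 205.7 l 198.0 r 213.0 mid 205.52 width mm 33.0 lateral mm -0.4
white 0.0635 u exp 207.5 l 193.2 r 220.8 mid 207.03 width mm 62.5 lateral mm -1.1
white 0.0655 u exp 207.5 l 197.2 r 221.0 mid 209.07 width mm 53.8 lateral mm 3.6
white 0.0675 u exp 207.4 l 193.1 r 221.1 mid 207.10 width mm 63.3 lateral mm -0.7
blue 0.015 u exp 209.2 l 195.9 r 219.9 mid 207.92 width mm 55.9 lateral mm -3.0
blue 0.02 u exp 209.1 l 195.1 r 221.1 mid 208.08 width mm 60.4 lateral mm -2.3
blue 0.03 u exp 208.8 l 195.1 r 222.1 mid 208.57 width mm 62.3 lateral mm -0.5
blue 0.04 u exp 208.5 l 194.2 r 222.0 mid 208.07 width mm 63.8 lateral mm -0.9
blue 0.045 u exp 208.3 l 194.0 r 221.0 mid 207.51 width mm 61.8 lateral mm -1.8
```

```bash
python3 -m inch '[0,0,0,-0.0027,0.0017,0.008,0.2, 0,0,0,-0.0027,0.0017,0.018,0.2, 0,0,0,-0.0027,0.0017,0.022,0.2, 0,0,0,-0.0027,0.0017,0.022,0.2, 0,0,0,-0.0027,0.0017,0.022,0.2]'
python3 - <<'E'
from h import *
delta()
im,d,ci=grab("scene")
u,v=proj(ci,np.array([.491,-.14,.08])).astype(int)
cv2.imwrite("pics/r4.png",cv2.resize(im[v-30:v+30,u-40:u+40,::-1],(800,600),interpolation=2));print(u,v)
E
```

```text
clock: 12.3
ee_pos: [0.4938, -0.1378, 0.1296]
orientation: [-0.0, -0.206, 0.979, -0.0]
wrist_force: [0.2, -1.3, -0.6]
width: 0.377
finger_force: 25.1
t 12.3 tcp [ 0.4938 -0.1378  0.1296] F [ 0.2 -1.3 -0.6] w 0.377 axes x,y [-0.915 -0.403  0.   ] [-0.403  0.915 -0.   ] tilt [-3.e-04 -2.e-04 -1.e+00]
206 201
```

View pics/r4.png

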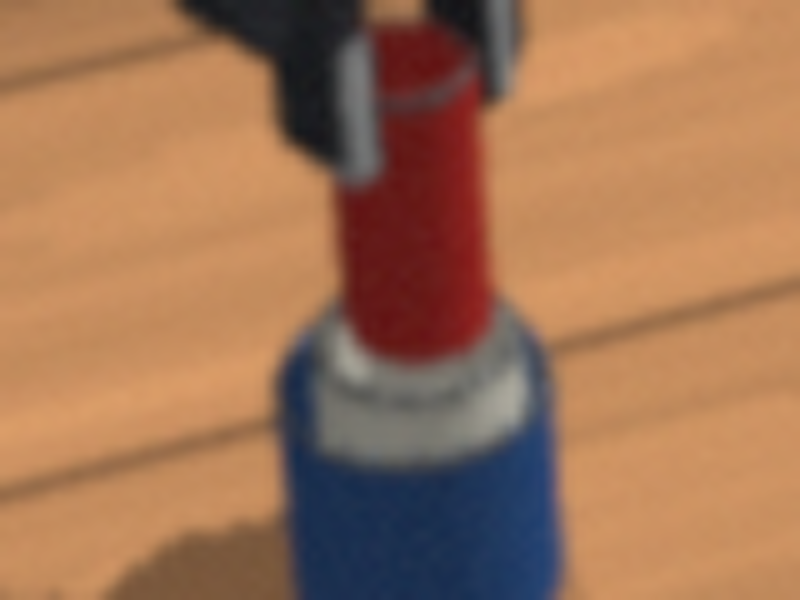

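The red base spans crop columns 346–494 (mid 420) and the white rim 312–527 (mid 420), with its front edge at row 400, so they are concentric. I'll lower and release.

```bash
python3 -m inch '[0,0,0,0,0,0.008,0.2, 0,0,0,0,0,0.02,0.2, 0,0,0,0,0,0.034,0.2, 0,0,0,0,0,0.046,0.2, 0,0,0,0,0,0.053,0.2, 0,0,0,0,0,0.054,0.2, 0,0,0,0,0,0.054,0.2]'
python3 -m inch '[0,0,0,0,0,0,0.42, 0,0,0,0,0,0,0.46, 0,0,0,0,0,0,0.55, 0,0,0,0,0,0,0.7, 0,0,0,0,0,0,1, 0,0,0,0,0,0,1, 0,0,0,0,0,-0.01,1, 0,0,0,0,0,-0.04,1, 0,0,0,0,0,-0.085,1, 0,0,0,0,0,-0.105,1,0,0,0,0,0,-0.11,1,0,0,0,0,0,-0.11,1]'
python3 chk.py '[("red",(.0735,.12),.017,(.491,-.1403)),("white",(.062,.09),.024,(.491,-.1403)),("blue",(.01,.055),.032,(.491,-.1403))]'
python3 - <<'E'
from h import *
im=np.load("scene_c.npz")["im"];ci=camera_info("scene")
u,v=proj(ci,np.array([.491,-.14,.05])).astype(int)
cv2.imwrite("pics/n.png",cv2.resize(im[v-30:v+30,u-40:u+40,::-1],(800,600),interpolation=2));print(u,v)
delta((.491,-.1403,.014))
f=np.load("top0.npz");d=f["d"]
for n in("top","scene"):
    d=np.load(f"{n}0.npz")["d"];c=camera_info(n);P=cloud(d,c)
    m=(np.hypot(P[...,0]-.467,P[...,1]-.071)<.045)&(P[...,2]>.06)&(d>0);Q=P[m]
    A=np.c_[Q[:,:2],np.ones(len(Q))];co=np.linalg.lstsq(A,Q[:,2],rcond=None)[0]
    k=np.abs(A@co-Q[:,2])<.004;S=Q[k];co=np.linalg.lstsq(A[k],S[:,2],rcond=None)[0]
    print(n,len(S),"tilt",np.degrees(np.arctan(np.hypot(*co[:2]))).round(1),"mid",((S.min(0)+S.max(0))/2).round(4),"mean",S.mean(0).round(4),"ext",(S.max(0)-S.min(0)).round(3))
E
```

```text
clock: 13.05
ee_pos: [0.4939, -0.1378, 0.0756]
orientation: [-0.0, -0.206, 0.979, -0.0]
wrist_force: [0.1, 0.5, -0.2]
width: 0.378
finger_force: 25.1
clock: 14.25
ee_pos: [0.4941, -0.1376, 0.1867]
orientation: [0.001, -0.206, 0.979, -0.0]
wrist_force: [-0.3, -0.5, -0.9]
width: 0.994
finger_force: 0.0
t 14.25 tcp [ 0.4941 -0.1376  0.1867] F [-0.3 -0.5 -0.9] w 0.994 axes x,y [-0.915 -0.403 -0.002] [-0.403  0.915 -0.001] tilt [ 2.e-03  2.e-04 -1.e+00]
scene red 49 axis [ 0.496  -0.1384] rms mm 2.06 z [0.0737 0.0805]
scene white 123 axis [ 0.4913 -0.1389] rms mm 2.93 z [0.0623 0.0821]
scene blue 393 axis [ 0.4905 -0.1406] rms mm 1.32 z [0.0108 0.0539]
top red few 0
top white few 0
top blue few 0
207 211
t 14.35 tcp [ 0.4931 -0.1375  0.1847] F [ 0.3  0.9 -1.2] w 0.999 axes x,y [-0.915 -0.403  0.002] [-0.403  0.915  0.001] tilt [-1.9e-03  5.0e-04 -1.0e+00]
shift [ 0.0028 -0.0019  0.1707]
top 421 tilt 25.0 mid [0.4647 0.0708 0.0797] mean [0.4654 0.0708 0.0805] ext [0.049 0.054 0.027]
scene 334 tilt 25.6 mid [0.4673 0.0708 0.0788] mean [0.4692 0.0702 0.0792] ext [0.052 0.053 0.027]
```

View pics/n.png

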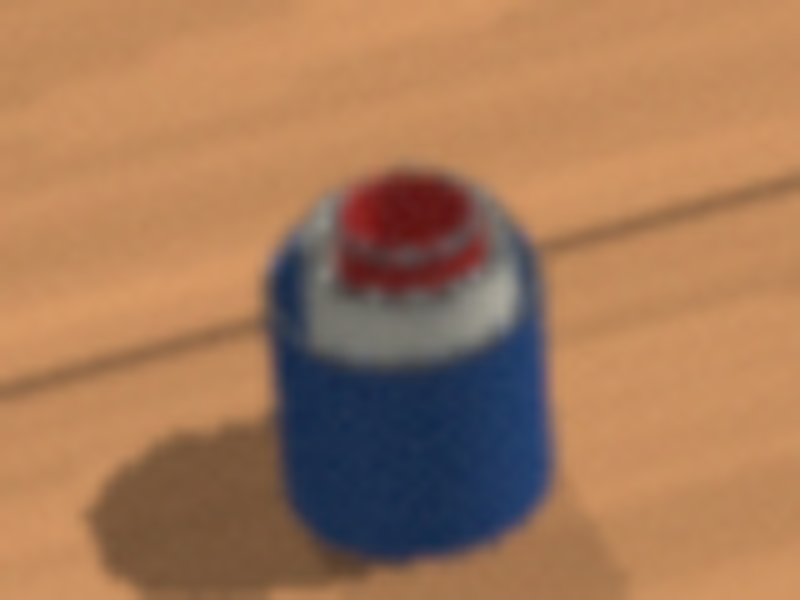

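All three are nested: the blue rim runs around crop (405,290), with white and then red inside it, and the red rim is at (407,215), z≈0.081. The mirror centre is (0.466, 0.071). Now I'll grip the blue by its outside.

```bash
python3 -m inch '[0,0,0,0.0035,-0.0015,0.03,1, 0,0,0,0.0035,-0.0015,0.07,1, 0,0,0,0.0035,-0.0015,0.105,1, 0,0,0,0.0035,-0.0015,0.135,1, 0,0,0,0.0035,-0.0015,0.155,1, 0,0,0,0.0035,-0.0015,0.165,1, 0,0,0,0.0035,-0.0015,0.167,1, 0,0,0,0.0035,-0.0015,0.167,0.9, 0,0,0,0.0035,-0.0015,0.167,0.8, 0,0,0,0.0035,-0.0015,0.167,0.7, 0,0,0,0.0035,-0.0015,0.167,0.6, 0,0,0,0.0035,-0.0015,0.167,0.5]' 45
python3 -m inch '[0,0,0,0,0,0,0.4,0,0,0,0,0,0,0.4,0,0,0,0,0,0,0.4]'
python3 -c "
from h import *
delta()"
```

```text
clock: 15.55
ee_pos: [0.4921, -0.1405, 0.0202]
orientation: [0.001, -0.206, 0.979, -0.0]
wrist_force: [-1.8, 1.5, 6.8]
width: 0.734
finger_force: 49.8
clock: 15.85
ee_pos: [0.4921, -0.1405, 0.0202]
orientation: [0.001, -0.206, 0.979, -0.0]
wrist_force: [-1.6, 0.5, 6.1]
width: 0.736
finger_force: 49.8
t 15.85 tcp [ 0.4921 -0.1405  0.0202] F [-1.6  0.5  6.1] w 0.736 axes x,y [-0.915 -0.403 -0.002] [-0.403  0.915 -0.001] tilt [ 2.7e-03 -2.0e-04 -1.0e+00]
```

```bash
python3 -m inch '[0,0,0,0,0,-0.005,0.4, 0,0,0,0,0,-0.015,0.4, 0,0,0,0,0,-0.035,0.4, 0,0,0,0,0,-0.065,0.4, 0,0,0,0,0,-0.1,0.4, 0,0,0,0,0,-0.135,0.4, 0,0,0,0,0,-0.155,0.4, 0,0,0,0,0,-0.163,0.4, 0,0,0,0,0,-0.165,0.4, 0,0,0,0,0,-0.165,0.4]'
python3 -c "
from h import *
delta((.467,.0708,.180))"
```

```text
clock: 16.85
ee_pos: [0.4905, -0.1402, 0.1826]
orientation: [-0.001, -0.206, 0.979, 0.001]
wrist_force: [0.3, -0.4, -3.6]
width: 0.73
finger_force: 50.5
t 16.85 tcp [ 0.4905 -0.1402  0.1826] F [ 0.3 -0.4 -3.6] w 0.73 axes x,y [-0.915 -0.403  0.002] [-0.403  0.915  0.001] tilt [-2.e-03  6.e-04 -1.e+00]
shift [-0.0635  0.2026  0.0028]
```

The wrist now carries about 3.5 N, which is the whole set. I'll move over the mirror.

```bash
python3 -m inch '[0,0,0,-0.004,0.012,0,0.4, 0,0,0,-0.011,0.036,0,0.4, 0,0,0,-0.021,0.066,0,0.4, 0,0,0,-0.031,0.098,0,0.4, 0,0,0,-0.041,0.13,0,0.4, 0,0,0,-0.051,0.162,0,0.4, 0,0,0,-0.058,0.186,0,0.4, 0,0,0,-0.062,0.199,0,0.4, 0,0,0,-0.0635,0.2026,0.002,0.4, 0,0,0,-0.0635,0.2026,0.0028,0.4,0,0,0,-0.0635,0.2026,0.0028,0.4,0,0,0,-0.0635,0.2026,0.0028,0.4]'
python3 chk.py '[("blue",(.155,.212),.032,(.466,.0708))]'
python3 - <<'E'
from h import *
im=np.load("scene_c.npz")["im"];ci=camera_info("scene")
u,v=proj(ci,np.array([.466,.071,.13])).astype(int)
cv2.imwrite("pics/end.png",cv2.resize(im[v-60:v+60,u-80:u+80,::-1],(800,600),interpolation=2))
E
```

```text
clock: 18.05
ee_pos: [0.4676, 0.0697, 0.1807]
orientation: [-0.0, -0.205, 0.979, -0.0]
wrist_force: [0.1, 0.4, -3.5]
width: 0.735
finger_force: 50.6
t 18.05 tcp [0.4676 0.0697 0.1807] F [ 0.1  0.4 -3.5] w 0.735 axes x,y [-0.916 -0.402  0.001] [-0.402  0.916 -0.   ] tilt [-4.e-04 -4.e-04 -1.e+00]
scene blue 372 axis [0.4662 0.0698] rms mm 1.51 z [0.1646 0.2107]
top blue few 0
```

View pics/end.png

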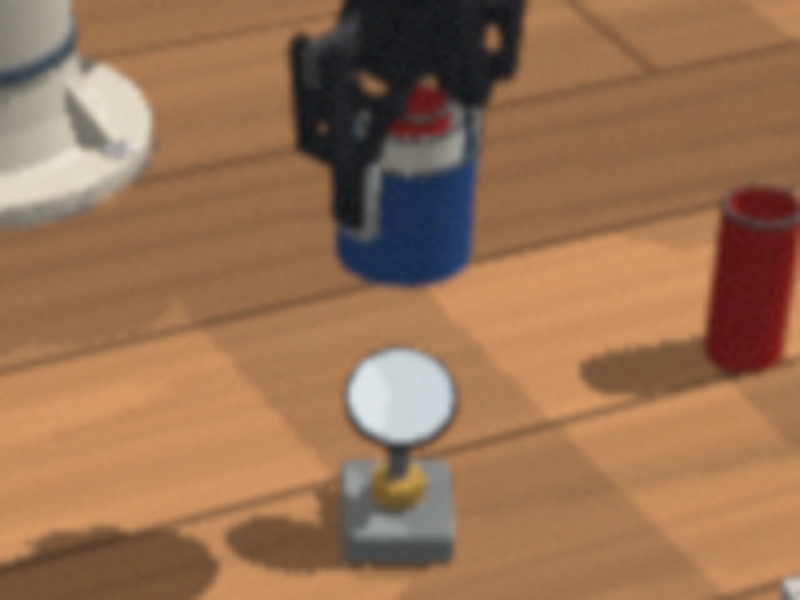

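The set hangs level, with the blue base at crop pixel (405,270) over the mirror at (401,397). Its underside is at z≈0.161, against 0.080 for the mirror face. Red and white are still seated. I'll let it settle briefly and hand in.

```bash
python3 -m inch '[0,0,0,0,0.001,0,0.4,0,0,0,0,0.001,0,0.4,0,0,0,0,0.001,0,0.4,0,0,0,0,0.001,0,0.4,0,0,0,0,0.001,0,0.4]'
python3 -c "
from rig import *
print(hand_in())"
```

```text
clock: 18.65
ee_pos: [0.4673, 0.0715, 0.1809]
orientation: [0.0, -0.206, 0.979, -0.0]
wrist_force: [-0.8, 0.0, -3.6]
width: 0.734
finger_force: 50.6
the job is handed in; nothing more can be done
None
```

The beakers are nested (red in white in blue) and held by the blue one, level and still, centred about 8 cm above the mirror; I handed the job in at 18.7 s, and the hand-in returned no verdict.

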